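# Wedge a gel-casting platform just off its rests

## Task

Zero the lift gauge by twisting its sprung knob clockwise (seen from above) to the stop and letting go so that it springs back. Then pick up the orange levelling wedge by its grip block and, keeping it flat on the bench, push its thin end under the red-edged front of the gel-casting platform, between the two rests, until that edge just lifts off the rests by about 4 mm (never by more than about a centimetre). Finish while still gripping the wedge there, with the wedge alone carrying the platform's front; do not touch the platform with the gripper or disturb the tip box, tube rack and jar.

Things in the scene. Friction and masses are not known exactly. Their poses are not given: they have to be found in the camera images.
- caster: Fixed base of the gel-casting platform. Origin: on the bench below the middle of the platform's front edge. x points from that edge back under the platform (the way to push the wedge), z up. Side rails 22 mm wide along x at y = -74 and +74 mm, with black rests 12 mm high at their front ends; the bench between them (126 mm) is bare for 200 mm. Hinge axis along y at x = 210 mm, z = 20 mm.
- platform_lip (a point): Middle of the lower front edge of the platform (white plate 170 mm wide, 220 mm long, 10 mm thick, red stripe along that edge; gel tray and comb on it reach 64 mm above the bench). 12 mm above the bench while the platform lies on its rests; its rise above that is the lift. About 4 N bears on this edge.
- platform (a joint): Tilt of the platform about its rear hinge, rad: 0 lying on the rests, growing as the front edge rises; the edge rises 0.21 m per rad (0.019 rad = 4 mm).
- wedge: Loose orange wedge, 0.1 to 0.2 kg, flat on the bench, 120 mm long (x). Origin: centre of its underside; thin end towards +x. Ramp 36 mm wide, 4 mm high at x = +60 mm, rising 1 in 4 to 26 mm at x = -28 mm. Grip block from x = -60 to -28 mm: 24 mm wide (y), 50 mm high. For a lift of 4 mm the platform edge sits on the ramp where it is 16 mm high, 48 mm back from the thin end.
- wedge_grip (a point): Point in the wedge's grip block to grasp: x = -44 mm, y = 0, 34 mm above the wedge's underside; close the fingers along the wedge's y axis (24 mm).
- gauge: Fixed lift gauge, a white box 85 (x) by 115 (y) mm, 35 mm high. Origin: centre of its underside, z up. On top: the zero knob at y = -28 mm; at y = +24 mm a dial 58 mm across whose red needle lies along -x when the platform is down and turns clockwise, 0.67 rad for 4 mm of lift (green band: 1.5 to 8 mm).
- knob_grip (a point): Point on the upright axis of the zero knob, 59 mm above the bench, where to grip it. Its teal bar is 40 mm long, 14 mm wide, 44 to 70 mm above the bench, and at rest lies along the gauge's x axis; this point's x axis turns with the bar.
- zero_knob (a joint): Turn of the zero knob, rad, clockwise from above: 0 at rest, hard stop at 1.05. A spring drives it back to 0 when let go (0.13 N m at the stop).
- tip_box: Bystander: pipette-tip box with purple lid, 79 x 114 x 57 mm, loose. Origin: centre of its underside.
- tube_rack: Bystander: blue tube rack with capped tubes, 55 x 120 x 67 mm, loose. Origin: centre of its underside.
- reagent_jar: Bystander: jar with blue cap, 52 mm across, 75 mm high, loose. Origin: centre of its underside.
Mind the look-alikes: they are no part of the job. There is more than one size of the gauge; the job needs the largest.

How it is judged:
On the way, in this order (a step that is already met when the one before it is completed fails the run):
1. the zero knob is twisted to its stop (value of joint zero_knob above 0.98 rad), for 0.1 s.
2. the zero knob is let go and has sprung back (value of joint zero_knob below 0.08 rad and contact force between the fingers and gauge below 0.1 N), for 0.1 s.
3. the wedge lifts the platform's front edge off its rests (height (world z) of platform_lip above 0.0135 m and contact force between wedge and platform above 0.5 N), for 0.2 s.
At the end, for the whole second after the job is handed in: Front edge 1.5 to 8 mm above its rests, at rest, carried by the wedge (over 1 N), untouched by fingers and arm; wedge flat on the bench between the rests, its block gripped (over 4 N); zero knob back (under 0.08 rad); tip box, tube rack and jar upright, within 30 mm of their places (height (world z) of platform_lip between 0.0135 and 0.02 m and contact force between wedge and platform above 1 N and contact force between the fingers and wedge above 4 N and distance between the grasp point and wedge_grip below 0.035 m and x of wedge in the frame of caster between -0.045 and 0.045 m and y of wedge in the frame of caster between -0.055 and 0.055 m and height (world z) of wedge below 0.004 m and angle between wedge's own z axis and vertical below 0.08 rad and contact force between each of the arm, the fingers and platform below 0.3 N and linear speed of wedge below 0.01 m/s and velocity of joint platform between -0.03 and 0.03 rad/s and value of joint zero_knob below 0.08 rad and angle between each of tip_box, tube_rack, reagent_jar's own z axis and vertical below 0.2 rad and distance of each of tip_box, tube_rack, reagent_jar from where it was at the start of the episode below 0.03 m); the arm keeps its last pose, push and grip.
It fails at once if the platform's front edge is lifted more than 12 mm off its rests (height (world z) of platform_lip above 0.024 m).
It fails at once if the fingers or arm push on the platform (contact force between any of the fingers, the arm and platform above 3 N).
It fails at once if tip box, tube rack or jar is knocked away or over (distance of any of tip_box, tube_rack, reagent_jar from where it was at the start of the episode above 0.03 m or angle between any of tip_box, tube_rack, reagent_jar's own z axis and vertical above 0.35 rad).
It also fails if it takes over 58 s, if anything falls off the work surface, if the arm or the gripper's body presses on something with over 40 N, if the wrist force passes 120 N, or if a joint passes its speed limit or range.

## Robot

A 6-joint arm with a two-finger parallel gripper is mounted at the origin on the work surface. World frame = base frame: x ahead of the robot, y to its left, z up, the work surface at z = 0. Lengths are in m, angles in rad, forces in N, time in s.
With the tool pointing down it reaches from about 0.35 to 0.975 m from the base axis. Payload 4.9 kg.
Tool frame: the origin (TCP) lies on the mounting face of the last link; the fingertips stand 173 mm ahead of it and the grasp point (between the pads) lies 155 mm ahead of it; x points along the fingers, z is the direction in which the jaws open and shut, and the axes are right-handed (so a half turn about x gives the same grasp; the last joint's range is limited). The gripper opens to 85 mm and grips with 20 to 120 N. Pads are 22 mm wide; open, the fingers measure 114 mm over their backs; the gripper's body (76 mm by 85 mm) begins 54 mm behind the grasp point. The pads swing forward as they close: fully open they stand 13 mm farther back than shut.
Start: joints at [-1.328, 0.053, 1.613, -0, 1.476, -0.119], TCP at [0.221, -0.585, 0.405] pointing down, gripper open.
Joint ranges: [-3.01, 3.01], [-1.01, 2.22], [0.06, 2.58], [-1.02, 4.17], [0.09, 2.62], [-3.14, 3.14]. Speed limits (rad/s): [2.57, 2.57, 3.14, 3.14, 3.14, 3.14].

## Interface

Orientations are given as a rotation vector (axis times angle).
In Python, from station import get_obs, get_image, get_calibration, finish_job, look_for, masks_of, tip_of gives the robot as it stands.
- The arm moves only by the tool carry_out, never from a script. Its argument "increments" is a list of rows, each a list of 3 entries, a list of its own where there are three numbers: the turn, a rotation vector about the world's x, y, z in units of 0.1 rad (1.0 is 0.1 rad), then the shift along the world's x, y, z in units of 20 mm (1.0 is 20 mm), then the opening, from 0 (shut) to 1 (fully open). A call has 1 to 8 rows; each row shifts and turns the pose as measured when the row begins; what a row does not reach is not made up. A row lasts 1/10 s, in which the tool goes at most 50 mm and 8.59 degrees, less where a joint would pass 70% of its speed; a pose out of reach is approached as far as the arm can. A call with a number of a shift or a turn outside -1 to 1 is refused whole. A call with a gripper value outside its range is refused whole. The fingers move at their own pace and stop on an object; "squeeze" is the grip in N (left out, the last holds). Time passes only in rows, so rows that do not move let the fingers close. It gives the time, the measured TCP pose, the force and the opening at its end, in the units of the state.
- get_obs(): the state, without advancing time (a new reading comes with each control period).
- get_image(name): name is "scene" or "top" or "wrist"; returns (picture, depth): 400x640x3 uint8, blue, green, red; 400x640 float32, m along the optical axis (not along the pixel's ray), 0 where there is no reading.
- get_calibration(name): a dict with "fx", "fy", "cx", "cy" (pixels), "position" and "orientation" of the camera in the world. Camera axes: x right, y down, z forward; pixel columns grow to the right and rows downward; lengths in m; the calibration is good to about 2 mm. A picture is of the moment at which its call begins: read the wrist's pose just before it. get_calibration takes no time and is no camera call; for the wrist camera it gives the pose at the moment of the call.
- finish_job(): hands the job in, once; it reports no verdict.
Trained networks look in the newest picture that a camera, given by its name, has taken for a name from the list of things; names that differ only in an ending like _2 or _b are one class to them, and where a whole thing is asked for, a point or a joint stands for the part that bears it (a point fixed in the world has none). Each returns a list of dicts, best first, with "p" (0 to 1); they miss things now and then, are a little off and sometimes report something else, mostly with a low value. They report only what shows in the picture. A call takes as long as a camera call. They do not tell look-alikes from the thing itself.
- look_for(camera, query): "centre" ([column, row] in pixels, amid what is visible of it).
- masks_of(camera, query): "region" (400x640 bool, what is visible of it) and "centre" ([column, row] in pixels, amid what is visible of it).
- tip_of(camera, query): "centre" ([column, row] in pixels: a listed point, or the origin of a listed thing).
The state is a dict: "t": time; "q": joint angles; "dq": joint speeds; "effort": joint torques, N m; "tool_pos": TCP position; "tool_rot": TCP orientation; "contact_force": force on the tool from outside, world axes, zero at the start; "wrist_torque": the same for the moment, N m; "opening": finger opening in m.
Only numpy, scipy, OpenCV 4.12 (cv2) and the standard library are available. Lean on these libraries where they do the work, as an engineer would, in place of code of your own. Each camera call takes 0.05 s, during which the arm holds its last target.

## Working session

There is one attempt and no reset: what is moved stays moved. The work goes in short steps, Python scripts to look and compute and a tool call to move; the robot and the scene stay as the last step left them, time stands still between calls to the robot, and variables do not carry over. Pictures are saved under pics/ and viewed, and the job is handed in when it is done.

Besides the shell and the picture viewer there is one more tool, called after ">>>" as a command line: name --argument value ..., lists and objects as JSON in quotes. carry_out: Moves the arm, as the interface text tells. Shifts and turns lie within -1 to 1; 1 stands for 20 mm of shift or 0.1 rad of turn. Its arguments: {"type":"object","properties":{"increments":{"type":"array","items":{"type":"array"}},"squeeze":{"type":"number"}},"required":["increments"]}

```bash
ls; mkdir -p pics; python3 - <<'E'
from station import *
import cv2
print(get_obs())
for n in ("scene","top","wrist"):
    p,d=get_image(n); cv2.imwrite(f"pics/{n}0.png",p); print(n,get_calibration(n))
E
```

```text
pics
{'t': 0.0, 'q': array([-1.32801228e+00,  5.33624013e-02,  1.61433017e+00, -4.94871942e-05,
        1.47602631e+00, -1.18960840e-01]), 'dq': array([ 0.00106652,  0.00059325, -0.00013911, -0.00149069, -0.0001056 ,
       -0.00045152]), 'effort': array([ 1.26420699e-03, -3.93676829e+01, -3.70177102e+01, -6.37588840e-06,
        6.99996526e-03,  1.90114953e-06]), 'tool_pos': array([ 0.22114215, -0.58426928,  0.40343761]), 'tool_rot': array([ 0.94008056,  1.36056619, -0.93781625]), 'contact_force': array([ 0.37602698,  0.86287881, -0.53232438]), 'wrist_torque': array([-0.02216201, -0.00742742,  0.00277487]), 'opening': 0.08547184522143587}
scene {'fx': 415.95270676171464, 'fy': 415.95270676171464, 'cx': 322.9054121723342, 'cy': 198.95414186242638, 'position': array([ 1.17067031, -0.39954455,  0.87557079]), 'orientation': array([-2.09554136, -1.44594497,  0.49092748])}
top {'fx': 491.1574535451421, 'fy': 491.1574535451421, 'cx': 318.1589265205587, 'cy': 208.19224512133783, 'position': array([ 0.51512336, -0.17731897,  1.23137431]), 'orientation': array([-2.18566305,  2.24419581, -0.05595291])}
wrist {'fx': 304.7625067204784, 'fy': 304.7625067204784, 'cx': 321.1564429091709, 'cy': 200.4537330340365, 'position': array([ 0.2972262 , -0.55628438,  0.37379572]), 'orientation': array([ 2.35925471, -1.62914893, -0.26340011])}
```

View pics/top0.png

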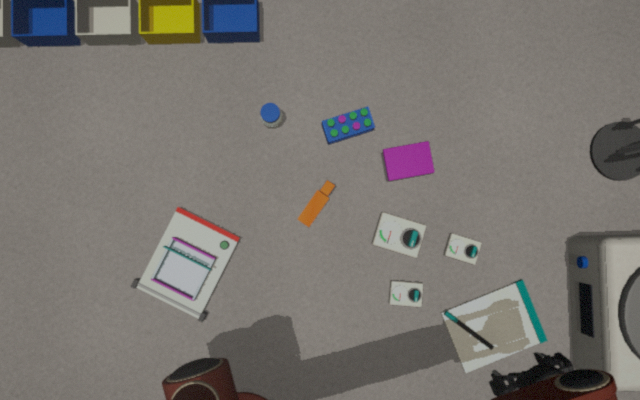

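View pics/scene0.png

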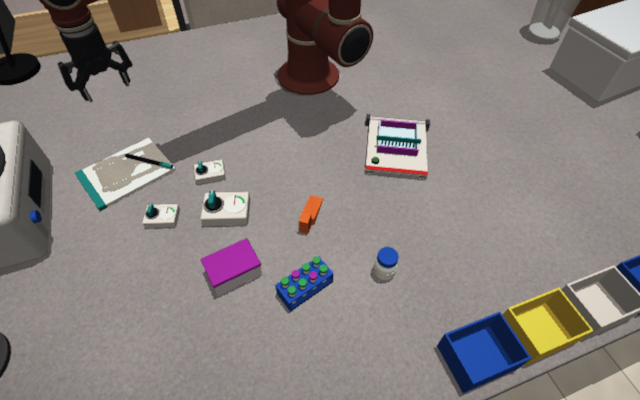

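View pics/wrist0.png

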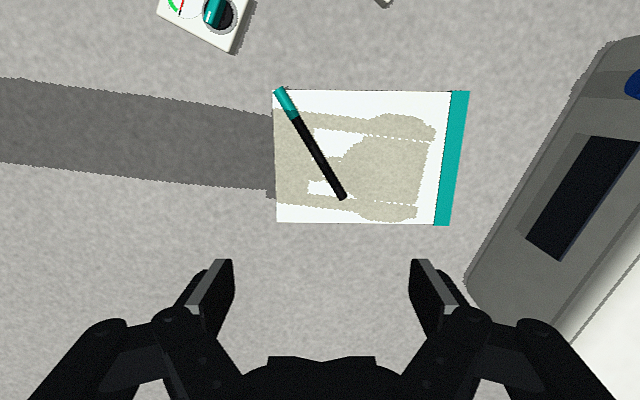

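The top picture shows the large gauge at about (400,235) with its knob at (411,238). The wedge is at (318,203) with its block at (327,188). The platform's red edge runs (178,209) to (239,240). Next I'll measure them.

```bash
cat > h.py <<'E'
import numpy as np, cv2
from scipy.spatial.transform import Rotation as R
from station import *
def world(cam,d,cal=None):
    c=cal or get_calibration(cam); v,u=np.mgrid[0:400,0:640]
    P=np.stack([(u-c['cx'])/c['fx']*d,(v-c['cy'])/c['fy']*d,d],-1)
    return P@R.from_rotvec(c['orientation']).as_matrix().T+c['position']
def ray(cam,px,z,cal=None):
    c=cal or get_calibration(cam)
    r=R.from_rotvec(c['orientation']).as_matrix()@np.array([(px[0]-c['cx'])/c['fx'],(px[1]-c['cy'])/c['fy'],1])
    return c['position']+r*(z-c['position'][2])/r[2]
def rect(pts):
    r=cv2.minAreaRect(pts[:,:2].astype(np.float32)*1000); return r, cv2.boxPoints(r)
E
python3 - <<'E'
from h import *
np.set_printoptions(precision=4,suppress=True)
for cam in("top","scene"):
    p,d=get_image(cam); W=world(cam,d)
    hsv=cv2.cvtColor(p,cv2.COLOR_BGR2HSV)
    print(cam,'bench z',np.median(W[150:170,280:300,2]))
    for q in("gauge","wedge","caster","platform_lip","tip_box","tube_rack","reagent_jar","zero_knob"):
        for m in masks_of(cam,q)[:4]:
            if m['p']<.3: continue
            k=m['region']&(d>0); P=W[k]; r,b=rect(P)
            print(q,round(m['p'],2),m['centre'],k.sum(),'mean',P.mean(0),'zmax',P[:,2].max(),'rect',np.round(r[0]),np.round(r[1]),round(r[2],1))
    for q in("wedge_grip","knob_grip","platform_lip","wedge","gauge","caster"):
        z={'wedge_grip':.034,'knob_grip':.059,'platform_lip':.012}.get(q,0)
        for m in tip_of(cam,q)[:4]:
            print('tip',q,round(m['p'],2),m['centre'],ray(cam,m['centre'],z))
E
```

```text
top bench z -0.0003113399283035667
gauge 0.97 [407.3, 293.6] 874 mean [ 0.3382 -0.4111  0.0238] zmax 0.053528794422175396 rect [ 335. -415.] [87. 65.] 84.2
gauge 0.85 [461.3, 248.2] 783 mean [ 0.4444 -0.553   0.0256] zmax 0.052619331886586185 rect [ 444. -557.] [81. 60.] 69.9
wedge 0.92 [316.5, 203.5] 649 mean [ 0.5616 -0.1948  0.0213] zmax 0.05836805422897484 rect [ 565. -197.] [ 37. 121.] 53.5
caster 0.77 [185.6, 261.1] 6546 mean [0.4259 0.1197 0.0254] zmax 0.06613801080808601 rect [425. 123.] [195. 229.] 61.9
platform_lip 0.67 [189.0, 264.6] 6409 mean [0.4284 0.1185 0.0255] zmax 0.06613801080808601 rect [427. 125.] [178. 228.] 62.2
tip_box 0.48 [412.9, 237.9] 206 mean [ 0.4734 -0.422   0.0567] zmax 0.07643759373863634 rect [ 473. -425.] [36. 37.] 3.8
tube_rack 0.66 [346.1, 124.7] 1225 mean [ 0.7505 -0.2788  0.0474] zmax 0.0730890956157193 rect [ 760. -284.] [ 65. 131.] 16.4
tube_rack 0.35 [412.0, 239.7] 249 mean [ 0.4731 -0.4223  0.0549] zmax 0.07643759373863634 rect [ 472. -425.] [41. 42.] 87.6
reagent_jar 0.93 [273.0, 117.2] 454 mean [ 0.7753 -0.0937  0.0616] zmax 0.079927341898
[... 2193 characters left out ...]
zmax 0.05133827490486986 rect [ 442. -574.] [25. 25.] 13.2
tip wedge_grip 0.93 [304.5, 220.7] [ 0.604  -0.2249  0.034 ]
tip knob_grip 0.62 [149.1, 209.2] [ 0.455  -0.5732  0.059 ]
tip knob_grip 0.53 [212.4, 201.7] [ 0.4862 -0.4244  0.059 ]
tip knob_grip 0.43 [198.9, 166.1] [ 0.3553 -0.4334  0.059 ]
tip platform_lip 0.71 [393.7, 172.1] [0.5208 0.0668 0.012 ]
tip platform_lip 0.41 [224.9, 212.7] [ 0.4935 -0.4031  0.012 ]
tip wedge 0.93 [307.7, 214.4] [ 0.5651 -0.2034  0.    ]
tip gauge 0.95 [162.5, 219.1] [ 0.4478 -0.5574  0.    ]
tip gauge 0.88 [228.2, 217.0] [ 0.5006 -0.3983  0.    ]
tip gauge 0.74 [210.7, 174.1] [ 0.3382 -0.4106  0.    ]
tip caster 0.94 [393.6, 179.2] [0.5354 0.061  0.    ]
```

```bash
python3 - <<'E'
from h import *
np.set_printoptions(precision=4,suppress=True)
for cam in("top","scene"):
    p,d=get_image(cam); W=world(cam,d); X,Y,Z=W[...,0],W[...,1],W[...,2]
    hsv=cv2.cvtColor(p,cv2.COLOR_BGR2HSV); H,S,V=hsv[...,0],hsv[...,1],hsv[...,2]
    def show(n,k):
        r,b=rect(W[k]); print(cam,n,k.sum(),'mean',W[k].mean(0),'rect',np.round(r[0],1),np.round(r[1],1),round(r[2],1)); print(np.round(b,0).tolist())
    g=(abs(X-.486)<.09)&(abs(Y+.4)<.09)
    show('gauge top',g&(abs(Z-.035)<.006)&(S<60)&(V>120)|(g&(Z>.03)&(Z<.042)))
    show('knob bar',g&(Z>.062)); show('knob teal',g&(Z>.05)&(H>75)&(H<100)&(S>100))
    w=(abs(X-.57)<.1)&(abs(Y+.2)<.1)&(H>3)&(H<20)&(S>150)
    show('wedge',w); show('block',w&(Z>.042))
    show('wedge low',w&(Z<.03))
    red=(abs(X-.53)<.1)&(abs(Y-.07)<.15)&((H<5)|(H>175))&(S>150)
    show('red',red); show('redtop',red&(Z>.017))
    pl=(abs(X-.43)<.2)&(abs(Y-.12)<.2)&(abs(Z-.022)<.006)
    show('plate',pl)
    t=(abs(X-.65)<.12)&(abs(Y+.42)<.12)&(Z>.05)
    show('tipbox',t)
E
```

```text
top gauge top 1392 mean [ 0.4836 -0.3927  0.0354] rect [ 482.  -397.8] [115.1  85. ] 71.4
[[423.0, -439.0], [504.0, -466.0], [541.0, -357.0], [460.0, -330.0]]
top knob bar 99 mean [ 0.4727 -0.4238  0.0694] rect [ 473.  -424.1] [14.7 39.7] 71.4
[[452.0, -425.0], [489.0, -437.0], [494.0, -423.0], [456.0, -411.0]]
top knob teal 93 mean [ 0.4752 -0.4232  0.0674] rect [ 473.7 -424.2] [14.  37.1] 72.5
[[454.0, -425.0], [489.0, -436.0], [493.0, -423.0], [458.0, -412.0]]
top wedge 609 mean [ 0.5625 -0.1953  0.0359] rect [ 566.  -197.3] [ 34.5 118.6] 53.3
[[508.0, -176.0], [603.0, -247.0], [624.0, -219.0], [529.0, -148.0]]
top block 127 mean [ 0.5954 -0.2207  0.1145] rect [ 567.5 -200.3] [ 22.8 112.2] 54.8
[[515.0, -177.0], [607.0, -242.0], [620.0, -223.0], [528.0, -159.0]]
top wedge low 476 mean [ 0.5534 -0.1883  0.015 ] rect [ 553.3 -187.9] [34.5 86.9] 53.3
[[508.0, -176.0], [578.0, -228.0], [598.0, -200.0], [529.0, -148.0]]
top red 262 mean [0.5217 0.0712 0.023 ] rect [522.   71.4] [168.4   9.3] 61.9
[[478.0, -1.0], [486.0, -5.0], [566.0, 143.0], [558.0, 148.0]]
top redtop 262 mean [0.5217
[... 1255 characters left out ...]
ct [ 568.8 -198.3] [ 34.4 120.7] 53.7
[[510.0, -176.0], [607.0, -248.0], [628.0, -220.0], [530.0, -149.0]]
scene red 183 mean [0.5245 0.0709 0.0234] rect [525.3  74.7] [174.5  24.5] 67.3
[[480.0, -1.0], [503.0, -11.0], [570.0, 150.0], [548.0, 160.0]]
scene redtop 182 mean [0.5243 0.0704 0.0235] rect [523.6  70.2] [165.3  14.1] 62.2
[[479.0, 0.0], [491.0, -6.0], [568.0, 140.0], [556.0, 147.0]]
scene plate 2297 mean [0.4483 0.1101 0.0232] rect [430.5 119.6] [193.9 227.6] 61.9
[[284.0, 88.0], [485.0, -20.0], [577.0, 152.0], [376.0, 259.0]]
scene tipbox 1724 mean [ 0.6707 -0.4173  0.058 ] rect [ 700.2 -401.4] [194.6 131.1] 29.3
[[583.0, -392.0], [648.0, -506.0], [817.0, -411.0], [753.0, -297.0]]
```

```bash
python3 - <<'E'
import cv2
p=cv2.imread("pics/top0.png"); cv2.imwrite("pics/crop_top.png",cv2.resize(p[130:330,130:450],None,fx=2.5,fy=2.5,interpolation=cv2.INTER_CUBIC))
E
```

```text
(no output)
```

View pics/crop_top.png

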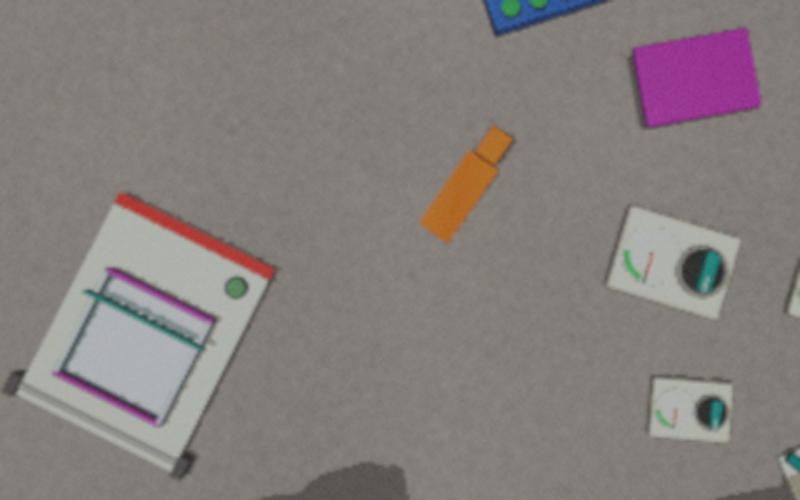

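```bash
cat >> h.py <<'E'
def st(tx=None,ty=None,tz=None,yaw=None):
    o=get_obs(); M=R.from_rotvec(o['tool_rot']).as_matrix()
    g=o['tool_pos']+.155*M[:,0]
    a=np.degrees(np.arctan2(M[1,2],M[0,2]))
    print('t',round(o['t'],2),'grasp',np.round(g,4),'xdir',np.round(M[:,0],3),'jaw yaw',round(a,2),'open',round(o['opening'],4),'F',np.round(o['contact_force'],1),'T',np.round(o['wrist_torque'],2),'q',np.round(o['q'],2))
    if tx is not None: print('shift units',np.round((np.array([tx,ty,tz])-g)/.02,2))
    if yaw is not None: print('turn z units',round(((yaw-a+90)%180-90)*np.pi/180/.1,2))
    # tilt correction: rotate xdir to -z
    r=np.cross(M[:,0],[0,0,-1]); print('tilt fix units',np.round(r/.1,2))
    return o,M,g
E
python3 - <<'E'
from h import *
st(.4735,-.4245,.062,71.6)
E
```

```text
t 1.75 grasp [ 0.2212 -0.5845  0.2497] xdir [-0.  0. -1.] jaw yaw -69.27 open 0.0853 F [ 0.4  0.4 -1.1] T [ 0.01  0.   -0.02] q [-1.33  0.05  1.61 -0.    1.48 -0.12]
shift units [12.61  8.   -9.38]
turn z units -6.83
tilt fix units [-0. -0. -0.]
```

>>> carry_out --increments '[[[0, 0, -0.8], [1, 0.62, 0], 0.5], [[0, 0, -0.8], [1, 0.62, 0], 0.5], [[0, 0, -0.8], [1, 0.62, 0], 0.5], [[0, 0, -0.8], [1, 0.62, 0], 0.5], [[0, 0, -0.8], [1, 0.62, -0.2], 0.5], [[0, 0, -0.8], [1, 0.62, -0.3], 0.5], [[0, 0, -0.8], [1, 0.62, -0.3], 0.5], [[0, 0, -0.8], [1, 0.62, -0.3], 0.5]]'

```text
t: 2.55
tool_pos: [0.3842, -0.4833, 0.3839]
tool_rot: [1.432, 1.043, -1.435]
contact_force: [1.3, -0.7, -0.1]
opening: 0.043
```

```bash
python3 - <<'E'
from h import *
st(.4735,-.4245,.12,71.6)
E
```

```text
t 2.55 grasp [ 0.3842 -0.4838  0.2289] xdir [ 0.    -0.004 -1.   ] jaw yaw -107.77 open 0.043 F [ 1.3 -0.7 -0.1] T [-0.04 -0.02  0.02] q [-1.02  0.05  1.65 -0.    1.44  0.86]
shift units [ 4.46  2.97 -5.44]
turn z units -0.11
tilt fix units [0.04 0.   0.  ]
```

>>> carry_out --increments '[[[0, 0, 0], [0.85, 0.55, -0.8], 0.5], [[0, 0, 0], [0.85, 0.55, -0.8], 0.5], [[0, 0, 0], [0.85, 0.55, -0.8], 0.5], [[0, 0, 0], [0.85, 0.55, -0.8], 0.5], [[0, 0, 0], [0.85, 0.55, -0.8], 0.5], [[0, 0, 0], [0, 0, -0.4], 0.5], [[0, 0, 0], [0, 0, 0], 0.5]]'

```text
t: 3.25
tool_pos: [0.4745, -0.4238, 0.2929]
tool_rot: [1.429, 1.043, -1.433]
contact_force: [-0.4, -0.4, -0.4]
opening: 0.0428
```

```bash
python3 - <<'E'
from h import *
st(.4735,-.4245,.062,71.6)
p,d=get_image("wrist");cv2.imwrite("pics/wrist1.png",p)
W=world("wrist",d);k=(abs(W[...,0]-.474)<.04)&(abs(W[...,1]+.424)<.04)&(W[...,2]>.062)&(W[...,2]<.08)
hsv=cv2.cvtColor(p,cv2.COLOR_BGR2HSV); k&=(hsv[...,0]>75)&(hsv[...,0]<100)&(hsv[...,1]>100)
print(k.sum(),rect(W[k]))
E
```

```text
t 3.25 grasp [ 0.4746 -0.4246  0.1379] xdir [ 0.001 -0.005 -1.   ] jaw yaw -107.62 open 0.0428 F [-0.4 -0.4 -0.4] T [-0.02  0.   -0.03] q [-0.85  0.17  1.68 -0.    1.29  1.03]
shift units [-0.05  0.   -3.79]
turn z units -0.14
tilt fix units [0.05 0.01 0.  ]
1026 (((476.38055419921875, -425.8897399902344), (13.842691421508789, 39.18754577636719), 70.68010711669922), array([[ 455.6003 , -425.93887],
       [ 492.58102, -438.90378],
       [ 497.1608 , -425.8406 ],
       [ 460.18008, -412.8757 ]], dtype=float32))
```

View pics/wrist1.png

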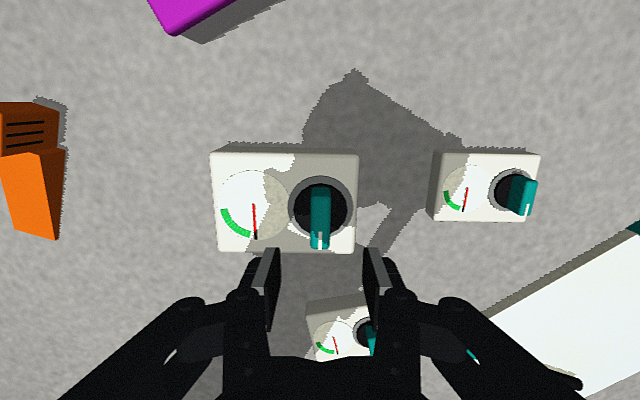

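The wrist picture shows the knob bar at about (320,215), centred between the finger columns and lined up with the pads. I'll descend now.

>>> carry_out --increments '[[[0, 0, 0], [0, 0, -1], 0.5], [[0, 0, 0], [0, 0, -1], 0.5], [[0, 0, -0.1], [0.03, 0, -1], 0.5], [[0, 0, 0], [0, 0, -0.6], 0.5], [[0, 0, 0], [0, 0, -0.1], 0.5]]'

```text
t: 3.8
tool_pos: [0.4734, -0.4291, 0.2252]
tool_rot: [1.437, 1.02, -1.441]
contact_force: [0.2, 0.1, 0.3]
opening: 0.0427
```

```bash
python3 - <<'E'
from h import *
st(.4748,-.4250,.062,71.6)
E
```

```text
t 3.8 grasp [ 0.4747 -0.4316  0.0702] xdir [ 0.009 -0.016 -1.   ] jaw yaw -108.51 open 0.0427 F [0.2 0.1 0.3] T [ 0.06 -0.02  0.04] q [-0.85  0.25  1.71 -0.    1.16  1.04]
shift units [ 0.    0.33 -0.41]
turn z units 0.02
tilt fix units [0.16 0.09 0.  ]
```

>>> carry_out --increments '[[[0.16, 0.09, 0], [0.05, 0.3, -0.3], 0.5], [[0, 0, 0], [0, 0, -0.1], 0.5], [[0, 0, 0], [0, 0, 0], 0.5]]'

```text
t: 4.1
tool_pos: [0.4745, -0.424, 0.2192]
tool_rot: [1.444, 1.036, -1.443]
contact_force: [0.7, -0.1, -0.4]
opening: 0.0427
```

```bash
python3 - <<'E'
from h import *
st(.4748,-.4250,.062,71.6)
E
```

```text
t 4.1 grasp [ 0.4747 -0.4242  0.0642] xdir [ 0.001 -0.001 -1.   ] jaw yaw -108.56 open 0.0427 F [ 0.7 -0.1 -0.4] T [0.   0.02 0.04] q [-0.85  0.25  1.72  0.    1.17  1.05]
shift units [ 0.01 -0.04 -0.11]
turn z units 0.03
tilt fix units [0.01 0.01 0.  ]
```

>>> carry_out --increments '[[[0, 0, 0], [0, 0, -0.1], 0.1], [[0, 0, 0], [0, 0, 0], 0.05], [[0, 0, 0], [0, 0, 0], 0.05], [[0, 0, 0], [0, 0, 0], 0.05]]' --squeeze 40

```text
t: 4.5
tool_pos: [0.475, -0.424, 0.2186]
tool_rot: [1.443, 1.035, -1.442]
contact_force: [0.5, 0.0, -0.4]
opening: 0.0131
```

```bash
python3 - <<'E'
from h import *
st(.4748,-.4250,.062,71.6)
E
```

```text
t 4.5 grasp [ 0.4754 -0.4244  0.0636] xdir [ 0.003 -0.002 -1.   ] jaw yaw -108.55 open 0.0131 F [ 0.5  0.  -0.4] T [-0.05  0.06 -0.12] q [-0.85  0.26  1.72  0.    1.17  1.05]
shift units [-0.03 -0.03 -0.08]
turn z units 0.03
tilt fix units [0.02 0.03 0.  ]
```

Gripped (opening is 13 mm). Now I'll twist clockwise, which is −z.

>>> carry_out --increments '[[[0, 0, -1], [0, 0, 0], 0.05], [[0, 0, -1], [0, 0, 0], 0.05], [[0, 0, -1], [0, 0, 0], 0.05], [[0, 0, -1], [0, 0, 0], 0.05], [[0, 0, -1], [0, 0, 0], 0.05], [[0, 0, -1], [0, 0, 0], 0.05]]'

```text
t: 5.1
tool_pos: [0.4752, -0.4239, 0.2186]
tool_rot: [1.861, 0.598, -1.862]
contact_force: [-0.5, 1.2, -0.8]
opening: 0.0132
```

```bash
python3 - <<'E'
from h import *
st(.4748,-.4250,.062,11.4)
E
```

```text
t 5.1 grasp [ 0.4752 -0.4245  0.0636] xdir [ 0.001 -0.004 -1.   ] jaw yaw -144.16 open 0.0132 F [-0.5  1.2 -0.8] T [ 0.06 -0.05  0.04] q [-0.84  0.26  1.72 -0.    1.17  1.67]
shift units [-0.02 -0.02 -0.08]
turn z units -4.27
tilt fix units [0.04 0.01 0.  ]
```

>>> carry_out --increments '[[[0, 0, -1], [0, 0, 0], 0.05], [[0, 0, -1], [0, 0, 0], 0.05], [[0, 0, -1], [0, 0, 0], 0.05], [[0, 0, -1], [0, 0, 0], 0.05], [[0, 0, -0.6], [0, 0, 0], 0.05], [[0, 0, -0.3], [0, 0, 0], 0.05]]'

```text
t: 5.7
tool_pos: [0.4756, -0.4233, 0.2187]
tool_rot: [2.152, 0.128, -2.159]
contact_force: [-0.3, 0.3, 2.8]
opening: 0.0131
```

```bash
python3 - <<'E'
from h import *
st(.4748,-.4250,.062,11.4)
p,d=get_image("top");cv2.imwrite("pics/top2.png",cv2.resize(p[190:290,350:480],None,fx=6,fy=6))
E
```

```text
t 5.7 grasp [ 0.4751 -0.424   0.0637] xdir [-0.003 -0.005 -1.   ] jaw yaw -172.93 open 0.0131 F [-0.3  0.3  2.8] T [0.19 0.07 1.11] q [-0.84  0.26  1.72 -0.01  1.17  2.18]
shift units [-0.01 -0.05 -0.08]
turn z units 0.76
tilt fix units [ 0.05 -0.03  0.  ]
```

View pics/top2.png

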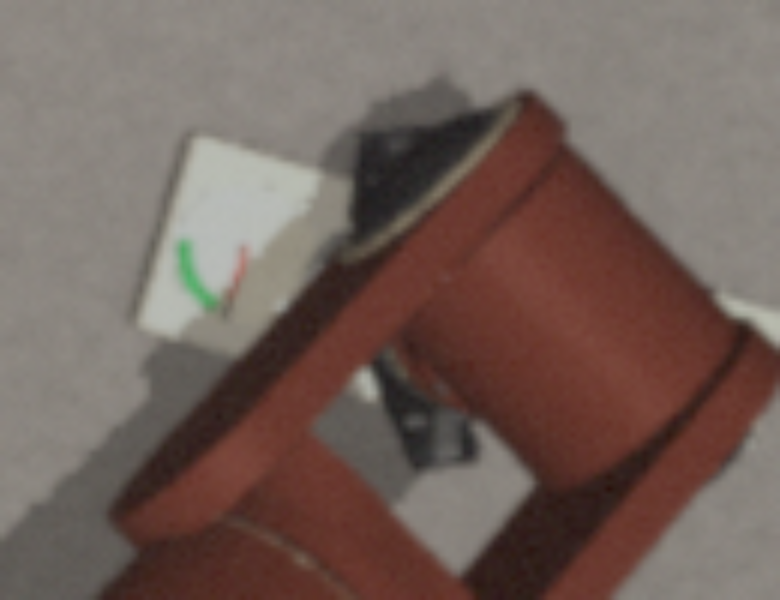

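Torque is 1.1 N·m after turning 1.12 rad, so the knob is on its stop. The top picture is mostly hidden by the arm, with only the dial needle visible at about (240,270). I'll hold there, then release and rise.

>>> carry_out --increments '[[[0, 0, -0.1], [0, 0, 0], 0.05], [[0, 0, 0], [0, 0, 0], 0.05], [[0, 0, 0], [0, 0, 0], 1], [[0, 0, 0], [0, 0, 0], 1], [[0, 0, 0], [0, 0, 0], 1], [[0, 0, 0], [0, 0, 0], 1], [[0, 0, 0], [0, 0, 0.5], 1], [[0, 0, 0], [0, 0, 1], 1]]'

```text
t: 6.55
tool_pos: [0.4746, -0.4232, 0.247]
tool_rot: [2.157, 0.117, -2.171]
contact_force: [0.2, -0.5, -0.3]
opening: 0.0854
```

>>> carry_out --increments '[[[0, 0, 0], [0, 0, 1], 1], [[0, 0, 0], [0, 0, 1], 1], [[0, 0, 0], [0.1, 0.2, 1], 1], [[0, 0, 0], [0.1, 0.2, 1], 1], [[0, 0, 0], [0, 0, 0], 1]]'

```text
t: 7.05
tool_pos: [0.4791, -0.4161, 0.3379]
tool_rot: [2.162, 0.107, -2.161]
contact_force: [-0.2, -0.6, 0.4]
opening: 0.0854
```

```bash
python3 - <<'E'
from h import *
st(.604,-.224,.13,53.3)
p,d=get_image("wrist");cv2.imwrite("pics/wrist3.png",p)
E
```

```text
t 7.05 grasp [ 0.4793 -0.4175  0.1829] xdir [ 0.001 -0.009 -1.   ] jaw yaw -173.82 open 0.0854 F [-0.2 -0.6  0.4] T [-0.06 -0.04 -0.01] q [-0.83  0.12  1.65 -0.01  1.36  2.2 ]
shift units [ 6.24  9.67 -2.65]
turn z units 8.22
tilt fix units [0.09 0.01 0.  ]
```

View pics/wrist3.png

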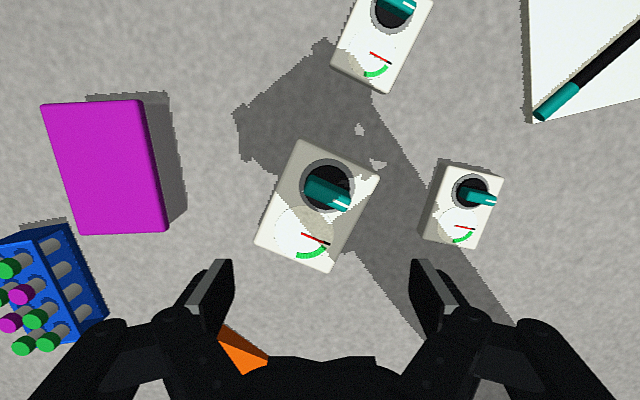

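The knob, at about (327,190), is back along the gauge's x axis, the same as the look-alikes. Next I'll go to the wedge.

>>> carry_out --increments '[[[0, 0, 0.85], [0.65, 1, 0], 1], [[0, 0, 0.85], [0.65, 1, 0], 1], [[0, 0, 0.85], [0.65, 1, 0], 1], [[0, 0, 0.85], [0.65, 1, 0], 1], [[0, 0, 0.85], [0.65, 1, 0], 1], [[0, 0, 0.85], [0.65, 1, -0.4], 1], [[0, 0, 0.85], [0.65, 1, -0.4], 1], [[0, 0, 0.85], [0.65, 1, -0.4], 1]]'

```text
t: 7.9
tool_pos: [0.5816, -0.2529, 0.3018]
tool_rot: [1.739, 0.744, -1.753]
contact_force: [0.1, -0.5, 0.8]
opening: 0.0858
```

```bash
python3 - <<'E'
from h import *
st(.604,-.224,.13,53.3)
E
```

```text
t 7.9 grasp [ 0.5806 -0.2534  0.1468] xdir [-0.007 -0.004 -1.   ] jaw yaw -133.79 open 0.0858 F [ 0.1 -0.5  0.8] T [-0.04 -0.02 -0.02] q [-0.53  0.16  1.68 -0.01  1.31  1.81]
shift units [ 1.17  1.47 -0.84]
turn z units 1.24
tilt fix units [ 0.04 -0.07  0.  ]
```

>>> carry_out --increments '[[[0, 0, 0.6], [0.6, 0.7, -0.2], 0.7], [[0, -0.06, 0.6], [0.5, 0.6, 0], 0.7], [[0, 0, 0], [0, 0, 0], 0.7]]'

```text
t: 8.2
tool_pos: [0.6035, -0.223, 0.2903]
tool_rot: [1.654, 0.843, -1.669]
contact_force: [-0.6, 0.5, 0.4]
opening: 0.0597
```

```bash
python3 - <<'E'
from h import *
st(.604,-.224,.034,53.3)
p,d=get_image("wrist");cv2.imwrite("pics/wrist4.png",p)
W=world("wrist",d);hsv=cv2.cvtColor(p,cv2.COLOR_BGR2HSV)
w=(hsv[...,0]>3)&(hsv[...,0]<20)&(hsv[...,1]>150)&(abs(W[...,0]-.57)<.1)&(abs(W[...,1]+.2)<.1)
for n,k in(('all',w),('block',w&(W[...,2]>.045)&(W[...,2]<.06))): print(n,k.sum(),rect(W[k]))
E
```

```text
t 8.2 grasp [ 0.6021 -0.2228  0.1353] xdir [-0.009  0.001 -1.   ] jaw yaw -126.43 open 0.0597 F [-0.6  0.5  0.4] T [ 0.01  0.07 -0.02] q [-0.47  0.19  1.66 -0.    1.3   1.74]
shift units [ 0.1  -0.06 -5.07]
turn z units -0.05
tilt fix units [-0.01 -0.09 -0.  ]
all 4444 (((594.1290283203125, -215.9071044921875), (60.432369232177734, 184.9503631591797), 46.60776901245117), array([[ 506.17212, -174.3348 ],
       [ 640.5696 , -301.39365],
       [ 682.08594, -257.47943],
       [ 547.6885 , -130.42056]], dtype=float32))
block 1327 (((603.0961303710938, -225.5810089111328), (23.790428161621094, 31.57733917236328), 54.59107971191406), array([[ 583.3356 , -226.12798],
       [ 609.07227, -244.42415],
       [ 622.8567 , -225.03404],
       [ 597.12   , -206.73787]], dtype=float32))
```

View pics/wrist4.png

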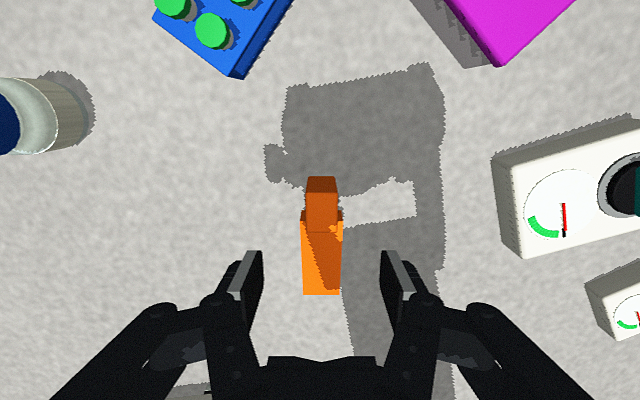

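The wedge block, at about (321,205), is centred between the fingers and aligned. I'll descend.

>>> carry_out --increments '[[[0, -0.09, 0], [0.05, -0.1, -1], 0.7], [[0, 0, 0], [0, 0, -1], 0.7], [[0, 0, 0], [0, 0, -1], 0.7], [[0, 0, 0], [0, 0, -0.8], 0.7], [[0, 0, 0], [0, 0, -0.3], 0.7], [[0, 0, 0], [0, 0, 0], 0.7]]'

```text
t: 8.85
tool_pos: [0.6007, -0.23, 0.2036]
tool_rot: [1.665, 0.831, -1.673]
contact_force: [-1.1, -0.1, -0.3]
opening: 0.0602
```

```bash
python3 - <<'E'
from h import *
st(.6033,-.225,.035,53.8)
E
```

```text
t 8.85 grasp [ 0.6001 -0.2301  0.0486] xdir [-0.004 -0.001 -1.   ] jaw yaw -127.15 open 0.0602 F [-1.1 -0.1 -0.3] T [ 0.01 -0.03  0.04] q [-0.48  0.29  1.7  -0.    1.15  1.74]
shift units [ 0.16  0.25 -0.68]
turn z units 0.16
tilt fix units [ 0.01 -0.04  0.  ]
```

>>> carry_out --increments '[[[0, 0, 0.1], [0.16, 0.25, -0.4], 0.7], [[0, 0, 0], [0, 0, -0.25], 0.7], [[0, 0, 0], [0, 0, 0], 0.7]]'

```text
t: 9.15
tool_pos: [0.6048, -0.2253, 0.1916]
tool_rot: [1.66, 0.835, -1.663]
contact_force: [-0.5, 0.1, 0.6]
opening: 0.0598
```

```bash
python3 - <<'E'
from h import *
st(.6033,-.225,.035,53.8)
E
```

```text
t 9.15 grasp [ 0.6046 -0.2257  0.0366] xdir [-0.001 -0.002 -1.   ] jaw yaw -126.58 open 0.0598 F [-0.5  0.1  0.6] T [-0.02 -0.03 -0.03] q [-0.47  0.31  1.7  -0.    1.13  1.74]
shift units [-0.07  0.03 -0.08]
turn z units 0.07
tilt fix units [ 0.02 -0.01  0.  ]
```

>>> carry_out --increments '[[[0, 0, 0.03], [-0.03, 0, -0.08], 0.3], [[0, 0, 0], [0, 0, 0], 0.1], [[0, 0, 0], [0, 0, 0], 0.1], [[0, 0, 0], [0, 0, 0], 0.1], [[0, 0, 0], [0, 0, 0], 0.1]]' --squeeze 60

```text
t: 9.65
tool_pos: [0.6049, -0.2253, 0.1915]
tool_rot: [1.658, 0.835, -1.659]
contact_force: [-0.4, -0.1, -0.9]
opening: 0.0232
```

```bash
python3 - <<'E'
from h import *
st(.638,.010,.035,62)
E
```

```text
t 9.65 grasp [ 0.6051 -0.2259  0.0365] xdir [ 0.001 -0.004 -1.   ] jaw yaw -126.36 open 0.0232 F [-0.4 -0.1 -0.9] T [-0.01 -0.03 -0.03] q [-0.47  0.31  1.7  -0.    1.13  1.74]
shift units [ 1.64 11.79 -0.08]
turn z units 1.46
tilt fix units [0.04 0.01 0.  ]
```

>>> carry_out --increments '[[[0, 0, 0], [0, 0, 0.5], 0.1], [[0.04, 0, 0.1], [0.15, 0.7, 0], 0.1], [[0, 0, 0.2], [0.15, 0.8, 0], 0.1], [[0, 0, 0.2], [0.15, 0.8, 0], 0.1], [[0, 0, 0.2], [0.15, 0.8, 0], 0.1], [[0, 0, 0.2], [0.15, 0.8, 0], 0.1], [[0, 0, 0.2], [0.15, 0.8, 0], 0.1], [[0, 0, 0.2], [0.15, 0.8, 0], 0.1]]'

```text
t: 10.45
tool_pos: [0.6267, -0.1056, 0.2018]
tool_rot: [1.565, 0.935, -1.562]
contact_force: [-0.4, 0.1, -1.5]
opening: 0.0232
```

```bash
python3 - <<'E'
from h import *
st(.638,.010,.045,62)
E
```

```text
t 10.45 grasp [ 0.6268 -0.1053  0.0468] xdir [ 0.     0.002 -1.   ] jaw yaw -118.3 open 0.0232 F [-0.4  0.1 -1.5] T [ 0.03 -0.03  0.01] q [-0.28  0.28  1.72  0.    1.14  1.78]
shift units [ 0.56  5.76 -0.09]
turn z units 0.05
tilt fix units [-0.02  0.    0.  ]
```

>>> carry_out --increments '[[[0, 0, 0], [0.1, 1, 0], 0.1], [[0, 0, 0], [0.1, 1, 0], 0.1], [[0, 0, 0], [0.1, 1, 0], 0.1], [[0, 0, 0], [0.1, 1, 0], 0.1], [[0, 0, 0], [0.1, 1, 0], 0.1], [[0, 0, 0], [0, 0.6, 0], 0.1], [[0, 0, 0], [0, 0, 0], 0.1]]'

```text
t: 11.15
tool_pos: [0.6372, 0.0194, 0.2012]
tool_rot: [1.557, 0.943, -1.555]
contact_force: [0.4, 0.4, -1.1]
opening: 0.0232
```

```bash
python3 - <<'E'
from h import *
np.set_printoptions(precision=4,suppress=True)
st(.638,.010,.045,62)
for cam in("top","scene","wrist"):
    p,d=get_image(cam); cv2.imwrite(f"pics/{cam}5.png",p); W=world(cam,d); X,Y,Z=W[...,0],W[...,1],W[...,2]
    hsv=cv2.cvtColor(p,cv2.COLOR_BGR2HSV); H,S=hsv[...,0],hsv[...,1]
    red=(abs(X-.53)<.08)&(abs(Y-.07)<.12)&((H<5)|(H>175))&(S>150)&(Z>.017)&(Z<.03)
    if red.sum()>20: print(cam,'red',red.sum(),*rect(W[red]))
    o=(H>3)&(H<20)&(S>150)&(Z<.07)&(abs(X-.62)<.15)&(abs(Y-.03)<.12)
    if o.sum()>20: print(cam,'wedge',o.sum(),*rect(W[o]))
E
```

```text
t 11.15 grasp [0.6371 0.0198 0.0462] xdir [-0.     0.003 -1.   ] jaw yaw -117.66 open 0.0232 F [ 0.4  0.4 -1.1] T [-0.09 -0.01 -0.03] q [-0.09  0.28  1.72  0.    1.14  1.97]
shift units [ 0.04 -0.49 -0.06]
turn z units -0.06
tilt fix units [-0.03 -0.   -0.  ]
top red 49 ((489.73162841796875, 11.100889205932617), (31.509620666503906, 8.898453712463379), 61.826114654541016) [[478.3709  -0.6866]
 [486.2151  -4.888 ]
 [501.0923  22.8884]
 [493.2482  27.0897]]
top wedge 100 ((584.65478515625, 56.59085464477539), (17.141496658325195, 46.407371520996094), 63.46626281738281) [[560.0663  59.2885]
 [601.5858  38.5572]
 [609.2432  53.8932]
 [567.7238  74.6245]]
scene red 79 ((522.6461181640625, 70.68333435058594), (165.25672912597656, 14.112571716308594), 62.61224365234375) [[478.3708   0.5624]
 [490.9016  -5.9295]
 [566.9214 140.8042]
 [554.3906 147.2962]]
scene wedge 211 ((620.8017578125, 29.975418090820312), (24.053585052490234, 69.17261505126953), 57.915260314941406) [[585.1097  38.1569]
 [643.7172   1.4142]
 [656.4938  21.794 ]
 [597.8864  58.5366]]
wrist wedge 7133 ((605.9702758789062, 34.74214553833008), (39.19243240356445, 101.44625091552734), 59.7282829284668) [[552.285   43.3876]
 [639.8986  -7.7516]
 [659.6555  26.0967]
 [572.042   77.2359]]
```

View pics/wrist5.png

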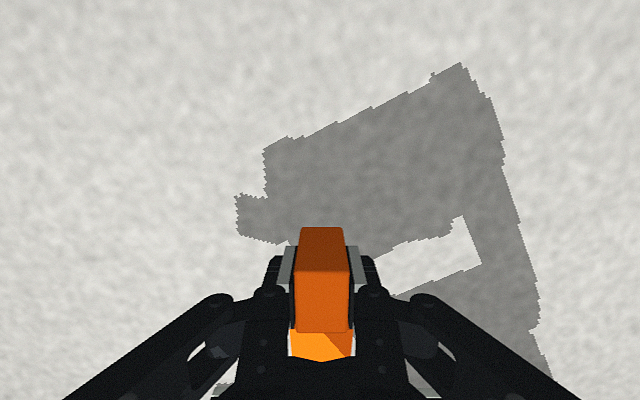

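View pics/scene5.png

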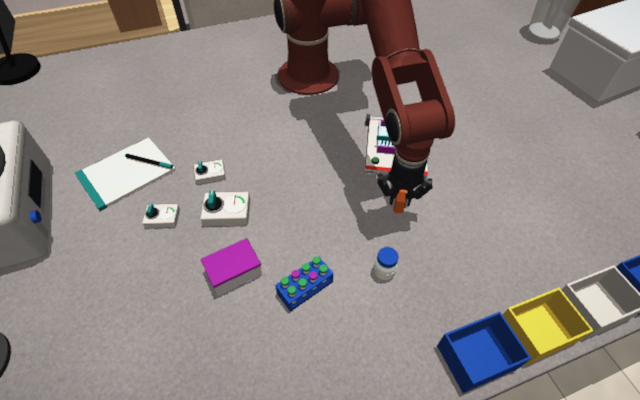

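The scene picture shows the wedge held at about (401,203), just in front of the platform. Next I'll re-centre it and lower it to the bench.

>>> carry_out --increments '[[[0, 0, 0], [0.03, -0.45, 0], 0.1], [[0, 0, -0.05], [0, 0, -0.25], 0.1], [[0, 0, 0], [0, 0, -0.2], 0.1], [[0, 0, 0], [0, 0, 0], 0.1]]'

```text
t: 11.7
tool_pos: [0.6379, 0.0042, 0.1915]
tool_rot: [1.564, 0.934, -1.563]
contact_force: [0.5, 0.6, -2.2]
opening: 0.0232
```

```bash
cat >> h.py <<'E'
def cast(g):
    e=np.array([.528,.068]); a=np.radians(152); u=np.array([np.cos(a),np.sin(a)]); v=np.array([-u[1],u[0]])
    r=g[:2]-e; print('wedge origin in caster x,y (mm):',np.round(1000*(r@u+.044),1),np.round(1000*(r@v),1))
E
python3 - <<'E'
from h import *
o,M,g=st(.577,.042,.0365,62); cast(g)
E
```

```text
t 11.7 grasp [0.6379 0.0044 0.0365] xdir [ 0.     0.001 -1.   ] jaw yaw -118.35 open 0.0232 F [ 0.5  0.6 -2.2] T [-0.02 -0.03 -0.01] q [-0.11  0.29  1.72  0.    1.13  1.95]
shift units [-3.05  1.88 -0.  ]
turn z units 0.06
tilt fix units [-0.01  0.    0.  ]
wedge origin in caster x,y (mm): -82.9 4.5
```

>>> carry_out --increments '[[[0, 0, 0], [-0.35, 0.2, 0], 0.1], [[0, 0, 0], [-0.35, 0.2, 0], 0.1], [[0, 0, 0], [-0.35, 0.2, 0], 0.1], [[0, 0, 0], [-0.35, 0.2, 0], 0.1], [[0, 0, 0], [-0.35, 0.2, 0], 0.1], [[0, 0, 0], [0, 0, 0], 0.1]]'

```text
t: 12.3
tool_pos: [0.5993, 0.0261, 0.1916]
tool_rot: [1.564, 0.935, -1.563]
contact_force: [1.1, -0.3, -1.4]
opening: 0.0232
```

```bash
python3 - <<'E'
from h import *
o,M,g=st(.577,.042,.0365,62); cast(g)
for c in("scene","top"):
    p,d=get_image(c); cv2.imwrite(f"pics/{c}6.png",p)
p,d=get_image("scene"); cv2.imwrite("pics/scene6c.png",cv2.resize(p[90:240,330:470],None,fx=4,fy=4,interpolation=cv2.INTER_CUBIC))
E
```

```text
t 12.3 grasp [0.5993 0.0263 0.0366] xdir [-0.     0.001 -1.   ] jaw yaw -118.34 open 0.0232 F [ 1.1 -0.3 -1.4] T [ 0.02 -0.03  0.02] q [-0.08  0.22  1.82  0.    1.11  1.98]
shift units [-1.11  0.78 -0.  ]
turn z units 0.06
tilt fix units [-0.01 -0.   -0.  ]
wedge origin in caster x,y (mm): -38.5 3.3
```

View pics/scene6c.png

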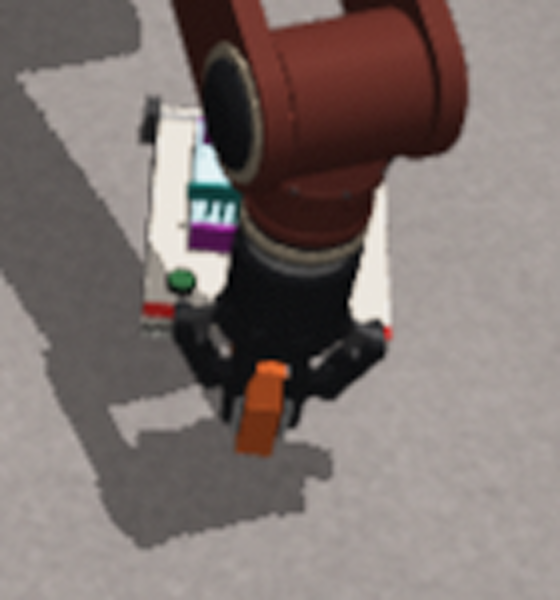

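View pics/top6.png

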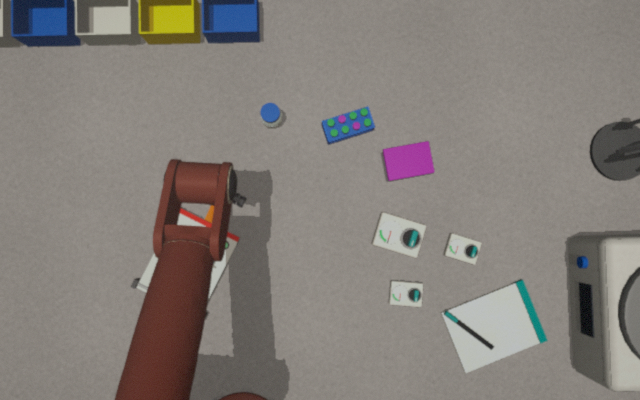

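The top picture shows the ramp at about (212,213) passing under the red edge, between the rests. I'll push on slowly.

>>> carry_out --increments '[[[0, 0, 0], [-0.18, 0.1, 0], 0.1], [[0, 0, 0], [-0.18, 0.1, 0], 0.1], [[0, 0, 0], [-0.18, 0.1, 0], 0.1], [[0, 0, 0], [-0.18, 0.1, 0], 0.1], [[0, 0, 0], [-0.18, 0.1, 0], 0.1], [[0, 0, 0], [0, 0, 0], 0.1]]'

```text
t: 13.05
tool_pos: [0.584, 0.0342, 0.1928]
tool_rot: [1.57, 0.921, -1.552]
contact_force: [-0.5, 0.8, -4.8]
opening: 0.0234
```

```bash
cat > g.py <<'E'
from h import *
import sys
o,M,g=st(.577,.042,.0365,62); cast(g)
p,d=get_image("top"); a=cv2.resize(p[205:265,365:435],None,fx=6,fy=6,interpolation=cv2.INTER_CUBIC)
s,ds=get_image("scene"); b=cv2.resize(s[180:235,195:255],None,fx=6.5,fy=6.5,interpolation=cv2.INTER_CUBIC)[:360]
cv2.imwrite(f"pics/dial{sys.argv[1]}.png",np.hstack([a,b]))
W=world("top",d); pl=p[...].min(-1)>140
k=pl&(abs(W[...,0]-.5)<.06)&(abs(W[...,1]-.06)<.12)&(W[...,2]<.045)&(W[...,2]>.01)
print('white plate near front z',np.median(W[...,2][k]),k.sum())
E
python3 g.py 7
```

```text
t 13.05 grasp [0.5862 0.0337 0.0379] xdir [ 0.014 -0.004 -1.   ] jaw yaw -118.4 open 0.0234 F [-0.5  0.8 -4.8] T [-0.02 -0.18 -0.07] q [-0.07  0.18  1.85 -0.    1.09  2.  ]
shift units [-0.46  0.42 -0.07]
turn z units 0.07
tilt fix units [0.04 0.14 0.  ]
wedge origin in caster x,y (mm): -23.5 3.0Traceback (most recent call last):
  File "g.py", line 6, in <module>
    cv2.imwrite(f"pics/dial{sys.argv[1]}.png",np.hstack([a,b]))
                                              ~~~~~~~~~^^^^^^^
    return _nx.concatenate(arrs, 1, dtype=dtype, casting=casting)
           ~~~~~~~~~~~~~~~^^^^^^^^^^^^^^^^^^^^^^^^^^^^^^^^^^^^^^^
ValueError: all the input array dimensions except for the concatenation axis must match exactly, but along dimension 0, the array at index 0 has size 360 and the array at index 1 has size 358
```

```bash
sed -i 's/\[:360\]/[:350]/; s/hstack(\[a,b\])/hstack([a[:350],b])/' g.py; python3 g.py 7
```

```text
t 13.15 grasp [0.5862 0.0336 0.0378] xdir [ 0.013 -0.004 -1.   ] jaw yaw -118.4 open 0.0231 F [ 1.2 -0.3 -3.3] T [-0.13 -0.37 -0.03] q [-0.07  0.18  1.85 -0.    1.09  2.  ]
shift units [-0.46  0.42 -0.06]
turn z units 0.07
tilt fix units [0.04 0.13 0.  ]
wedge origin in caster x,y (mm): -23.5 3.0
white plate near front z 0.023622273526546222 506
```

View pics/dial7.png

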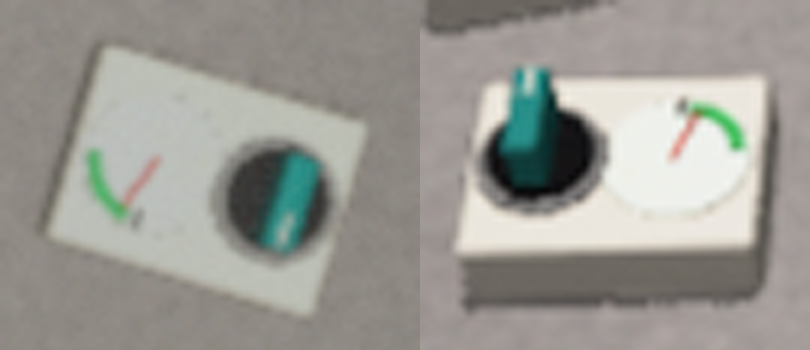

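The dial needle, tip at about (125,200), is just entering the green band, so the lift is about 1.5–2 mm. The tool has risen about 1 mm and tilted slightly. I'll correct that while pushing on.

>>> carry_out --increments '[[[0.04, 0.13, 0], [0, 0, -0.06], 0.1], [[0, 0, 0], [-0.15, 0.08, -0.03], 0.1], [[0, 0.03, 0], [-0.15, 0.08, -0.03], 0.1], [[0, 0.03, 0], [-0.15, 0.08, -0.03], 0.1], [[0, 0, 0], [0, 0, -0.02], 0.1]]' --squeeze 80

```text
t: 13.75
tool_pos: [0.5789, 0.0373, 0.192]
tool_rot: [1.565, 0.926, -1.56]
contact_force: [-0.5, 1.0, -4.1]
opening: 0.023
```

```bash
python3 g.py 8
```

```text
t 13.75 grasp [0.5798 0.0367 0.037 ] xdir [ 0.006 -0.004 -1.   ] jaw yaw -118.39 open 0.023 F [-0.5  1.  -4.1] T [ 0.04 -0.1  -0.05] q [-0.06  0.17  1.87 -0.    1.1   2.  ]
shift units [-0.14  0.26 -0.02]
turn z units 0.07
tilt fix units [0.04 0.06 0.  ]
wedge origin in caster x,y (mm): -16.4 3.3
white plate near front z 0.024836083673030362 585
```

View pics/dial8.png

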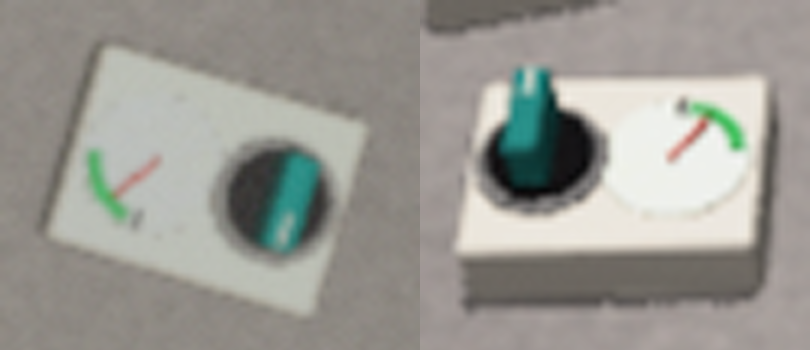

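>>> carry_out --increments '[[[0.04, 0.06, 0], [-0.12, 0.05, -0.04], 0.1], [[0, 0.02, 0], [-0.15, 0.08, -0.04], 0.1], [[0, 0.02, 0], [-0.1, 0.05, -0.03], 0.1], [[0, 0, 0], [0, 0, -0.03], 0.1], [[0, 0, 0], [0, 0, 0], 0.1], [[0, 0, 0], [0, 0, 0], 0.1]]'

```text
t: 14.45
tool_pos: [0.5744, 0.0396, 0.1918]
tool_rot: [1.565, 0.927, -1.56]
contact_force: [3.3, -1.0, -2.6]
opening: 0.0233
```

```bash
python3 g.py 9; python3 - <<'E'
from h import *
for i in range(4):
    p,d=get_image("wrist"); o=get_obs(); print(o['contact_force'],o['tool_pos'],np.abs(o['dq']).max())
cv2.imwrite("pics/wrist9.png",p)
E
```

```text
t 14.45 grasp [0.5752 0.0392 0.0368] xdir [ 0.005 -0.003 -1.   ] jaw yaw -118.37 open 0.0233 F [ 3.3 -1.  -2.6] T [-0.26 -0.45  0.02] q [-0.06  0.16  1.88 -0.    1.1   2.01]
shift units [ 0.09  0.14 -0.01]
turn z units 0.06
tilt fix units [0.03 0.05 0.  ]
wedge origin in caster x,y (mm): -11.2 3.2
white plate near front z 0.025975789546787587 617
[ 3.25088019 -0.81557015 -1.66734768] [0.5744016  0.03963639 0.19179064] 0.0009242799796230827
[ 2.91536021 -2.13891436 -2.54106697] [0.57440198 0.03964169 0.19181618] 0.001589998779639777
[ 2.11544043 -0.4951704  -3.44798232] [0.57439441 0.03963626 0.19178303] 0.0015955927523081217
[ 2.73867415 -0.99058331 -2.29659907] [0.57440277 0.03965853 0.19182511] 0.0022977430715207248
```

View pics/dial9.png

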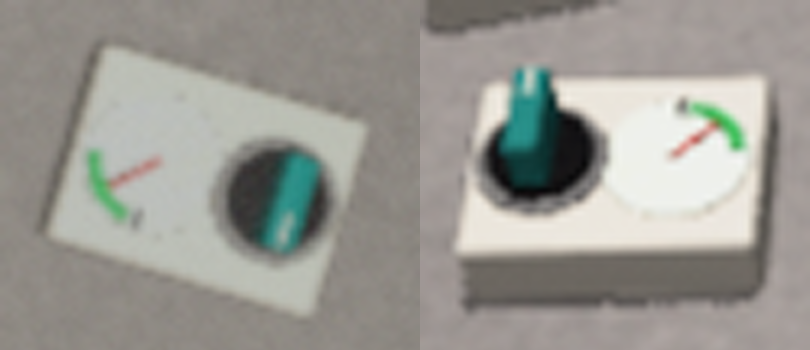

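View pics/wrist9.png

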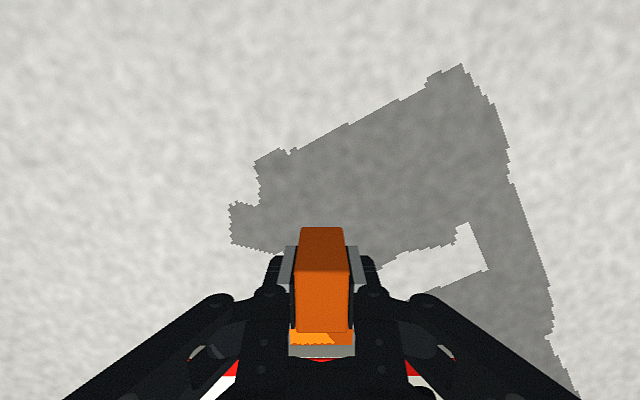

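The needle shows about 0.79 rad, or roughly 4.7 mm of lift. That matches the wedge position, which predicts 4.2 mm, and the plate's rise in the depth image. The wrist picture shows the block firmly between the pads, and everything is at rest, so I'm handing in.

```bash
python3 -c "
from station import *
print(finish_job())"
```

```text
the job is handed in; nothing more can be done
None
```

I carried out the task and handed it in at about 14.7 s; the hand-in gives no verdict.

- **Zero knob:** I turned the large gauge's knob 1.12 rad clockwise. The wrist torque reached 1.1 N·m, so it was on its stop. I held it there and let go, and the pictures showed the bar back along the gauge's axis.
- **Wedge:** I gripped the block, lifted it about 10 mm to carry it across, and set it down in front of the platform. I then pushed it under the red edge, between the rests. I handed in still gripping it (80 N commanded squeeze, opening 23 mm).

**Last checks:**
- The dial needle read about 0.79 rad, or roughly 4.7 mm of lift. The wedge position (x about −11 mm, y about +3 mm in the caster frame) predicts about 4.2 mm, and the depth image shows the plate about 3 mm higher near its front.
- Everything was at rest, with horizontal forces of about 3 N.
- The bystanders showed no movement in the pictures during the job. I did not measure their positions again at the end.

**Small disagreements:**
- The tool rose about 1 mm and tilted 0.014 rad during the push. I corrected this to about 0.3 mm and 0.006 rad.
- A steady downward pull of about 2 to 3 N remained on the tool, so the wedge may sit a fraction of a millimetre light at its block end.

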